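# Seat the sample-changer carousel on its drive pin hole and load the last vial

## Task

The carousel of the sample changer sits crooked: its locating pin is standing on the drive plate instead of in its hole. Ease the carousel round on its spindle, without forcing it, until the pin drops into the hole and the carousel lies flat on the drive, then stand the vial left on the bench upright in the empty well, all the way down, with the other five vials still standing in theirs.

Things in the scene. Friction and masses are not known exactly. Their poses are not given: they have to be found in the camera images.
- changer: Sample changer: a white housing fixed to the bench, top face 85 mm above the bench. Origin: on the carousel's spindle axis, at bench height; x to its rear, y to its left, z up; it spans x -175 to +145, y -135 to +135 mm. At x +128, y -105 stands a tower (55 x 60 mm, top 300 mm above the bench); its needle head hangs over the carousel at x +58, y -52, down to 207 mm above the bench.
- spindle_top (a point): Top of the changer's fixed steel spindle, 24 mm across, 134 mm above the bench. Round it lies the steel drive plate, 180 mm across, held still by its motor, its face 97 mm above the bench. In that face, 70 mm from the spindle's axis, is one blind hole, 11 mm across, 9.5 mm deep, unmarked and hidden under the carousel; the angle at which the drive stopped is not known.
- carousel: Loose dark grey disc on the spindle, 226 mm across, 28 mm thick, about 0.45 kg, turned by a light push (2 to 6 N at a well). Six round wells, 45 mm across, 20 mm deep, centres 78 mm from its axis, every 60 degrees; five hold vials. Origin: centre of its underside; z up, x to the empty well. At the start it slopes 3 degrees, the empty-well side low, its origin 4.5 mm above where it belongs.
- pin_tip (a point): Tip of the steel locating pin, 8 mm across, that stands out 8 mm below the carousel, 70 mm from its axis, opposite the empty well. It rides on the drive plate, 97 mm above the bench; the hole lies 25 to 90 degrees farther round, counter-clockwise from above. Over it the pin drops in by weight (tip 89 mm above the bench), the carousel lies flat (origin at 97 mm) and turns no farther.
- empty_well (a point): Centre of the floor of the empty well, 20 mm below the carousel's top. The well is 45 mm across: closed fingers fit in to push against its wall.
- vial_mid (a point): The vial left on the bench, at its centre, half-way up: amber glass, white cap, 40 mm across (cap 35 mm), 75 mm tall, about 70 g; it stands upright, z up. In the well its centre comes 37.5 mm above the well's floor and 55 mm of it stand out above the carousel.
- stored_1_mid (a point): Centre of an equal vial, standing in the well 60 degrees counter-clockwise (from above) of the empty one.
- stored_2_mid (a point): The same, 120 degrees from the empty well.
- stored_3_mid (a point): The same, 180 degrees from the empty well.
- stored_4_mid (a point): The same, 240 degrees from the empty well.
- stored_5_mid (a point): The same, 300 degrees from the empty well.
Not all that is in view belongs to the job. Leave any blue or pink look-alike of the part that bears stored_3_mid alone.

How it is judged (in metres and radians):
On the way, in this order (a step that is already met when the one before it is completed fails the run):
1. the carousel's pin has dropped into the hole and the carousel lies flat on the drive (z of pin_tip in the frame of changer below 0.0915 m and horizontal distance between carousel and changer below 0.004 m and angle between carousel's own z axis and vertical below 0.02 rad), for 0.3 s.
2. the vial stands in the empty well, on its floor (horizontal distance between vial_mid and empty_well below 0.005 m and z of vial_mid in the frame of carousel between 0.042 and 0.0485 m and angle between vial_mid's own z axis and vertical below 0.08 rad), for 0.2 s.
At the end, for the whole second after the job is handed in: Pin tip 5.5 mm or more down in the hole, carousel flat to 0.02 rad and within 4 mm of the spindle axis; the vial upright (0.08 rad) on the floor of the empty well, within 5 mm of its middle; the other five upright (0.1 rad) on the floors of their wells; vial and carousel at rest (all of step 1 and all of step 2 and z of each of stored_1_mid, stored_2_mid, stored_3_mid, stored_4_mid, stored_5_mid in the frame of carousel below 0.0495 m and angle between each of stored_1_mid, stored_2_mid, stored_3_mid, stored_4_mid, stored_5_mid's own z axis and vertical below 0.1 rad and horizontal distance between each of stored_1_mid, stored_2_mid, stored_3_mid, stored_4_mid, stored_5_mid and carousel below 0.085 m and linear speed of each of vial, carousel below 0.02 m/s); the robot touches nothing.
It fails at once if the carousel is forced: the fingers press on it with more than 45 N (contact force between the fingers and carousel above 45 N).
It fails at once if the vial is banged down into the carousel with more than 45 N (contact force between vial and carousel above 45 N).
It fails at once if one of the vials is tipped over by more than 45 degrees (angle between any of vial_mid, stored_1_mid, stored_2_mid, stored_3_mid, stored_4_mid, stored_5_mid's own z axis and vertical above 0.8 rad).
It also fails if it takes over 67 s, if anything falls off the work surface, if the arm or the gripper's body presses on something with over 40 N, if the wrist force passes 120 N, or if a joint passes its speed limit or range.

## Robot

A 6-joint arm with a two-finger parallel gripper is mounted at the origin on the work surface. World frame = base frame: x ahead of the robot, y to its left, z up, the work surface at z = 0. Lengths are in mm, angles in rad, forces in N, time in s.
With the tool pointing down it reaches from about 350 to 975 mm from the base axis. Payload 7.1 kg.
Tool frame: the origin (TCP) lies at the very end of the fingers, on their centre line; the grasp point (between the pads) lies 19 mm behind it (ctrl.tcp_to_grasp is the distance from the TCP to the grasp point, in mm); z points along the fingers, x is the direction in which the jaws open and shut, and the axes are right-handed (so a half turn about z gives the same grasp; the last joint's range is limited). The gripper opens to 88 mm and grips with 3 to 60 N. Pads are 20 mm wide; open, the fingers measure 115 mm over their backs; the gripper's body (75 mm by 178 mm) begins 61 mm behind the grasp point.
Start: joints at [-1.349, 0.423, 1.63, -0, 1.089, -0.019], TCP at [149.069, -606.946, 222.675] pointing down, gripper open.
Joint ranges: [-3, 3], [-0.9, 2.11], [0.09, 2.58], [-1.31, 4.45], [0.11, 2.69], [-2.54, 2.54]. Speed limits (rad/s): [2.39, 2.39, 3.01, 3.14, 3.14, 3.14].

## Interface

Orientations are given as a rotation vector (axis times angle).
In Python, from workcell import get_obs, viewer, ctrl, masks_of gives the robot as it stands. The module is installed in compiled form; this text tells all that it offers.
- The arm moves only by the shell command python3 -m inch 'ROWS'. ROWS is JSON, a list of rows, each an object of numbers: "tx", "ty", "tz": the shift along the tool's x, y, z in cm; "ax", "ay", "az": the turn, a rotation vector about the tool's x, y, z in degrees; "jaw": the opening, from 0 (shut) to 1 (fully open). In form: [{"tx": .., "ty": .., "tz": .., "ax": .., "ay": .., "az": .., "jaw": ..}, ...]. A call has 1 to 12 rows; each row shifts and turns the commanded pose from where the row before left it, along the tool's axes as they then stand; what a row does not reach is not made up. A row lasts 1/8 s, in which the tool goes at most 62.5 mm and 10.7 degrees, less where a joint would pass 70% of its speed; a pose out of reach is approached as far as the arm can. A call is refused whole if a number of a shift passes 6.25 or a number of a turn 10.7, either way. A call with a gripper value outside its range is refused whole. The fingers move at their own pace and stop on an object; the grip force is fixed at half the most. Time passes only in rows, so rows that do not move let the fingers close. It gives the time, the measured TCP pose, the force and the opening at its end, in the units of the state.
- get_obs(): the state, without advancing time (a new reading comes with each control period).
- viewer.get_image(name): name is "scene" or "top" or "wrist"; returns (picture, depth): 384x512x3 uint8, red, green, blue; 384x512 float32, mm along the optical axis (not along the pixel's ray), 0 where there is no reading.
- viewer.get_calibration(name): a dict with "fx", "fy", "cx", "cy" (pixels), "distortion" ([k1, k2, p1, p2, k3] as OpenCV has them; the pictures are not rectified), "rvec" (rotation vector, rad) and "tvec" (3), from world to camera coordinates, as OpenCV has them. Camera axes: x right, y down, z forward; pixel columns grow to the right and rows downward; lengths in mm; the calibration is good to about 2 mm. A picture is of the moment at which its call begins: read the wrist's pose just before it. get_calibration takes no time and is no camera call; for the wrist camera it gives the pose at the moment of the call.
- ctrl.close_job(): hands the job in, once; it reports no verdict.
Trained networks look in the newest picture that a camera, given by its name, has taken for a name from the list of things; names that differ only in an ending like _2 or _b are one class to them, and where a whole thing is asked for, a point or a joint stands for the part that bears it (a point fixed in the world has none). Each returns a list of dicts, best first, with "score" (0 to 1); they miss things now and then, are a little off and sometimes report something else, mostly with a low value. They report only what shows in the picture. A call takes as long as a camera call. They do not tell look-alikes from the thing itself.
- masks_of(camera, thing): "pixels" (384x512 bool, what is visible of it) and "location" ([column, row] in pixels, amid what is visible of it).
The state is a dict: "t": time; "qpos": joint angles; "qvel": joint speeds; "joint_torque": joint torques, N m; "ee_pos": TCP position; "orientation": TCP orientation; "ft_force": force on the tool from outside, world axes, zero at the start; "moment": the same for the moment, N m; "width": finger opening in mm.
Only numpy, scipy, OpenCV 4.12 (cv2) and the standard library are available. Lean on these libraries where they do the work, as an engineer would, in place of code of your own. Each camera call takes 0.05 s, during which the arm holds its last target. There are 200 camera calls.

## Working session

There is one attempt and no reset: what is moved stays moved. The work goes in short steps, Python scripts to look and compute and a shell command to move; the robot and the scene stay as the last step left them, time stands still between calls to the robot, and variables do not carry over. Pictures are saved under pics/ and viewed, about 8 in all and at most 12, crops included, and the job is handed in when it is done.

```bash
mkdir -p pics; cat > h.py <<'E'
import numpy as np, cv2
from workcell import get_obs, viewer, ctrl, masks_of
def cal(n):
    c=viewer.get_calibration(n)
    K=np.array([[c['fx'],0,c['cx']],[0,c['fy'],c['cy']],[0,0,1]],float)
    return K,np.array(c['distortion'],float),cv2.Rodrigues(np.array(c['rvec'],float))[0],np.array(c['tvec'],float)
def ray(n,uv,C=None):
    K,d,R,t=C or cal(n)
    p=cv2.undistortPoints(np.array(uv,float).reshape(-1,1,2),K,d).reshape(-1,2)
    return -R.T@t, np.c_[p,np.ones(len(p))]@R   # origin, world dirs (z_cam=1)
def at_z(n,uv,z,C=None):
    o,D=ray(n,uv,C); return o+D*((z-o[2])/D[:,2])[:,None]
def cloud(n,depth,mask,C=None):
    v,u=np.nonzero(mask&(depth>0)); o,D=ray(n,np.c_[u,v],C); return o+D*depth[v,u][:,None]
def save(im,f): cv2.imwrite('pics/'+f,im[:,:,::-1])
E
cat > a.py <<'E'
from h import *
ims=[]
for n in ['scene','top']:
    im,d=viewer.get_image(n); ims.append(im); C=cal(n)
    print(n,'cam',-C[2].T@C[3])
    for th in ['changer','carousel','vial_mid','spindle_top','empty_well','stored_3_mid']:
        for m in masks_of(n,th)[:8]:
            P=cloud(n,d,m['pixels'],C)
            if len(P): print(th,round(m['score'],2),np.round(m['location']),len(P),np.median(P,0).round(),np.percentile(P,98,0).round(),np.percentile(P,2,0).round())
save(np.vstack(ims)[:, :],'a.png')
cv2.imwrite('pics/a.png',cv2.resize(np.hstack(ims)[:,:,::-1],(800,300)))
save(ims[0],'s0.png');save(ims[1],'t0.png')
print(get_obs()['t'],get_obs()['ee_pos'],get_obs()['orientation'])
E
python3 a.py
```

```text
scene cam [1189.48523463  221.10376979  993.70486035]
changer 0.82 [250. 264.] 9720 [715.  92.  86.] [755. 269. 299.] [435.  -9.  28.]
carousel 0.57 [284. 236.] 4460 [621. 144. 129.] [710. 238. 136.] [496.  43. 103.]
vial_mid 0.8 [158. 191.] 398 [ 524. -205.   51.] [ 534. -191.   76.] [ 500. -227.   -0.]
vial_mid 0.74 [254. 266.] 9639 [715.  93.  86.] [755. 268. 299.] [436.  -9.  29.]
spindle_top 0.66 [249. 261.] 9921 [714.  93.  86.] [755. 269. 299.] [435. -10.  26.]
empty_well 0.67 [284. 233.] 4322 [623. 144. 129.] [710. 238. 136.] [497.  38. 104.]
stored_3_mid 0.92 [427. 253.] 466 [510. 484.  34.] [534. 522.  42.] [471. 453.   2.]
stored_3_mid 0.9 [328. 178.] 428 [341. 205.  32.] [374. 228.  41.] [262. 183.  -2.]
stored_3_mid 0.84 [267. 244.] 483 [684. 121. 171.] [694. 138. 190.] [660. 102. 130.]
stored_3_mid 0.66 [180. 226.] 279 [ 602. -114.   35.] [613. -89.  42.] [ 579. -136.   15.]
top cam [ 344.41455809   76.08949737 1154.76338759]
changer 0.66 [252. 187.] 5536 [537.  88.  85.] [744. 274. 300.] [419.  -7.  32.]
carousel 0.57 [235. 128.] 183 [664. 119. 185.] [686. 136. 190.] [653. 102. 138.]
vial_mid 0.62 [336. 190.] 174 [ 506. -201.   70.] [ 524. -189.   77.] [ 491. -220.    3.]
vial_mid 0.6 [249. 170.] 187 [540.  76. 180.] [567.  96. 184.] [526.  59. 113.]
spindle_top 0.79 [246. 190.] 5299 [530.  89.  85.] [739. 273. 300.] [419.  -6.  60.]
empty_well 0.72 [228. 157.] 3322 [585. 141. 128.] [693. 238. 135.] [493.  32. 104.]
stored_3_mid 0.8 [209. 246.] 328 [330. 206.  34.] [367. 233.  42.] [296. 186.  -2.]
stored_3_mid 0.7 [299. 168.] 240 [584. -98.  36.] [605. -63.  42.] [ 568. -130.   25.]
stored_3_mid 0.67 [120. 195.] 286 [496. 484.  35.] [528. 517.  42.] [469. 454.  16.]
stored_3_mid 0.54 [234. 128.] 206 [664. 120. 185.] [686. 138. 190.] [653. 101. 123.]
0.7 [ 149.05783523 -606.93460803  222.68466448] [-2.47212910e+00  1.93859900e+00  3.03437655e-05]
```

View pics/t0.png

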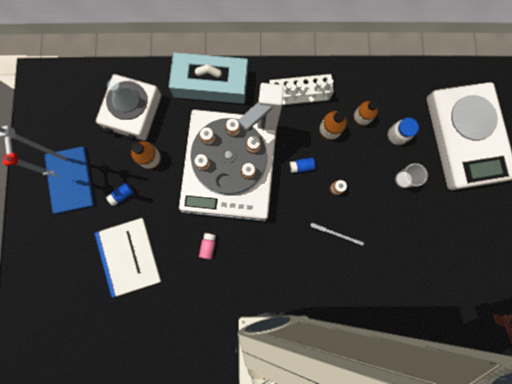

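View pics/s0.png

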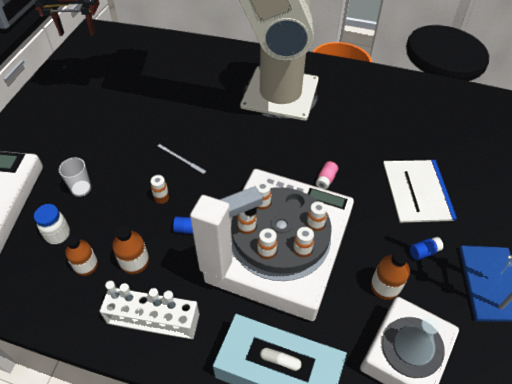

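```bash
cat > m.py <<'E'
from h import *
from scipy.cluster.vq import kmeans2
from scipy.optimize import least_squares
from scipy.spatial.transform import Rotation as Ro
def caps(n,d,c0,zlo,C):
    P=cloud(n,d,np.ones(d.shape,bool),C)
    r=np.hypot(*(P[:,:2]-c0).T); P=P[(r<105)&(r>50)&(P[:,2]>zlo)&(P[:,2]<196)]
    return P
def fit(P,c0,psi0,tilt,z0):
    # carousel pose from cap-top cloud: each point should lie on a cap disc (radius<=17.5)
    ang=np.radians(np.arange(1,6)*60)
    def cent(p):
        psi=p[2]; R=Ro.from_euler('z',psi)*Ro.from_euler('y',tilt)  # +x side low
        return np.array([p[0],p[1],z0])+R.apply(np.c_[78*np.cos(ang),78*np.sin(ang),np.full(5,83.)])
    def res(p):
        c=cent(p); D=np.linalg.norm(P[:,None,:2]-c[None,:,:2],axis=2); k=D.argmin(1)
        return np.concatenate([(P[k==i,:2].mean(0)-c[i,:2]) if (k==i).sum()>8 else [0,0] for i in range(5)])
    s=least_squares(res,[*c0,psi0],x_scale=[1,1,.01],diff_step=1e-3)
    return s.x,cent(s.x),res(s.x)
E
cat > b.py <<'E'
from m import *
for n in ['top','scene']:
    im,d=viewer.get_image(n); C=cal(n)
    P=caps(n,d,np.array([592,138]),170,C)
    print(n,len(P),P[:,2].min(),np.percentile(P[:,2],[10,50,90]).round(1))
    s,c,r=fit(P,[592,138],np.radians(170),np.radians(3),101.5)
    print('centre',s[:2].round(1),'psi',np.degrees(s[2]).round(1),'res',r.round(1)); print(c.round(0).tolist())
    A=cloud(n,d,np.ones(d.shape,bool),C)
    v=A[(np.hypot(A[:,0]-510,A[:,1]+203)<40)&(A[:,2]>68)&(A[:,2]<82)]; print('vial',len(v),v.mean(0).round(1),v.min(0).round(),v.max(0).round())
    t=A[(A[:,2]>294)&(A[:,2]<306)&(A[:,0]>600)&(A[:,0]<800)]; print('tower top',t.mean(0).round(1),t.min(0).round(),t.max(0).round())
    if n=='top':
        a=im[100:225,170:290]; b=im[150:225,280:372]
        cv2.imwrite('pics/b.png',np.hstack([cv2.resize(a,(480,500)),cv2.resize(b,(310,500))])[:,:,::-1])
E
python3 b.py
```

```text
top 648 170.05371674048695 [179.1 184.  188.1]
centre [597.8 133.9] psi 168.8 res [ 0.5  0.4 -0.   0.5 -0.5  0.3 -0.4 -0.8  0.4 -0.4]
[[542.0, 76.0, 182.0], [619.0, 61.0, 186.0], [670.0, 120.0, 188.0], [645.0, 193.0, 186.0], [568.0, 209.0, 182.0]]
vial 100 [ 510.2 -208.2   74.1] [ 494. -226.   69.] [ 528. -193.   81.]
tower top [703.4  79.7 298.8] [600. -13. 294.] [742. 685. 306.]
scene 912 170.0225153534651 [174.4 182.5 187.7]
centre [606.3 133.4] psi 169.8 res [-4.5  3.3  6.9 -0.1 -1.5 -0.6 -0.7 -1.7 -0.3 -0.8]
[[552.0, 75.0, 182.0], [628.0, 61.0, 186.0], [679.0, 120.0, 188.0], [652.0, 194.0, 186.0], [576.0, 208.0, 182.0]]
vial 119 [ 514.7 -209.8   73.3] [ 495. -228.   68.] [ 530. -193.   78.]
tower top [718.3  16.2 298.1] [687. -16. 294.] [745.  47. 304.]
```

View pics/b.png

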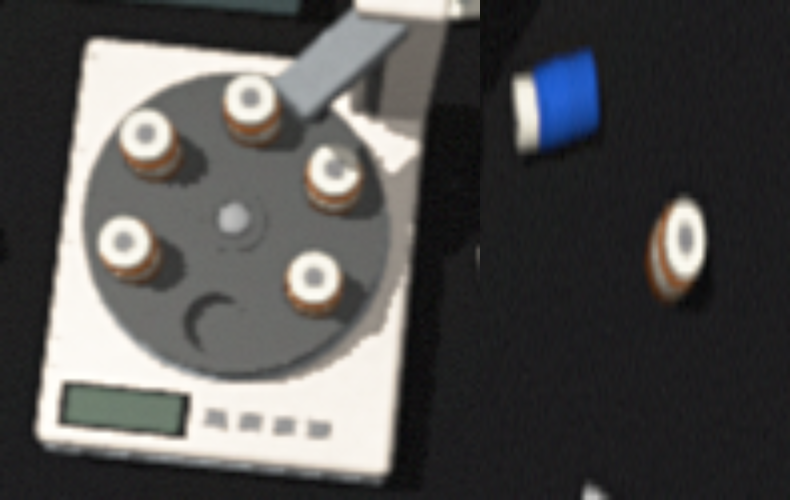

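The carousel is at top-crop (235,220), with the empty well at (215,325). The loose vial is the upright amber one with a white cap, at top-image (339,187). The blue one at (303,165) and the pink one at (207,246) are look-alikes lying down, so I leave them alone. Next I go above the well.

```bash
python3 -m inch '[{"az":-9.3,"jaw":0},{"az":-9.3,"jaw":0},{"az":-9.3,"jaw":0},{"az":-9.3,"jaw":0},{"az":-9.3,"jaw":0},{"az":-9.3,"jaw":0},{"az":-9.3,"jaw":0}]'
python3 -m inch '[{"tx":1.45,"ty":-5.43,"jaw":0},{"tx":1.45,"ty":-5.43,"jaw":0},{"tx":1.45,"ty":-5.43,"jaw":0},{"tx":1.45,"ty":-5.43,"jaw":0},{"tx":1.45,"ty":-5.43,"jaw":0},{"tx":1.45,"ty":-5.43,"jaw":0},{"tx":1.45,"ty":-5.43,"jaw":0},{"tx":1.45,"ty":-5.43,"jaw":0}]'
python3 -m inch '[{"tx":1.45,"ty":-5.43,"jaw":0},{"tx":1.45,"ty":-5.43,"jaw":0},{"tx":1.45,"ty":-5.43,"jaw":0},{"tx":1.45,"ty":-5.43,"jaw":0},{"tx":1.45,"ty":-5.43,"jaw":0},{"tx":1.45,"ty":-5.43,"jaw":0},{"tx":1.45,"ty":-5.43,"jaw":0},{"jaw":0},{"jaw":0}]'
cat > c.py <<'E'
from m import *
o=get_obs(); im,d=viewer.get_image('wrist'); C=cal('wrist')
print(o['t'],o['ee_pos'].round(1) if hasattr(o['ee_pos'],'round') else o['ee_pos'],Ro.from_rotvec(o['orientation']).as_matrix()[:,0].round(3),np.round(o['ft_force'],1),o['width'])
print('cam',-C[2].T@C[3])
A=cloud('wrist',d,np.ones(d.shape,bool),C)
f=A[(A[:,2]>100)&(A[:,2]<110)&(np.hypot(A[:,0]-521,A[:,1]-149)<35)]; print('floor pts',len(f),f.mean(0).round(1),f.min(0).round(1),f.max(0).round(1)) if len(f) else None
if len(f): print('enclosing',cv2.minEnclosingCircle(f[:,:2].astype(np.float32)))
save(im,'c.png')
E
python3 c.py
```

```text
0.8 [ 149.1 -607.   222.7] [ 0.238 -0.971  0.   ] [-0.4  0.1 -0.5] 87.53894477514572
cam [ 223.21166575 -588.57276048  384.81580639]$[0]: bad value
$[0]: bad value
$[0]: bad value
```

View pics/c.png

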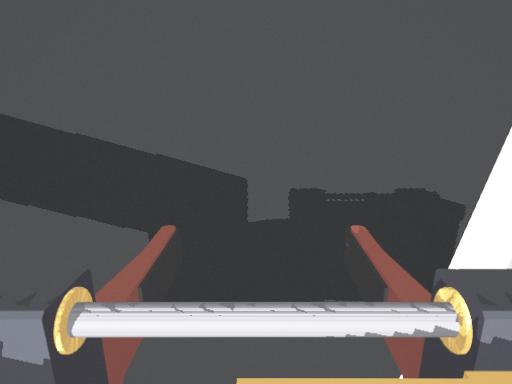

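The calls were refused, so the rows probably need all the keys. The arm hasn't moved: the wrist picture shows only the open fingers and bare bench. I'll retry with full rows.

```bash
python3 -m inch '[{"tx":0,"ty":0,"tz":0,"ax":0,"ay":0,"az":-9.3,"jaw":0},{"tx":0,"ty":0,"tz":0,"ax":0,"ay":0,"az":-9.3,"jaw":0},{"tx":0,"ty":0,"tz":0,"ax":0,"ay":0,"az":-9.3,"jaw":0},{"tx":0,"ty":0,"tz":0,"ax":0,"ay":0,"az":-9.3,"jaw":0},{"tx":0,"ty":0,"tz":0,"ax":0,"ay":0,"az":-9.3,"jaw":0},{"tx":0,"ty":0,"tz":0,"ax":0,"ay":0,"az":-9.3,"jaw":0},{"tx":0,"ty":0,"tz":0,"ax":0,"ay":0,"az":-9.3,"jaw":0}]'
```

```text
t: 1.72
ee_pos: [149.1, -607.0, 222.7]
orientation: [3.128, -0.296, 0.0]
ft_force: [-0.3, -0.2, -0.5]
width: 21.3
```

```bash
python3 -m inch '[{"tx":1.45,"ty":-5.43,"tz":0,"ax":0,"ay":0,"az":0,"jaw":0},{"tx":1.45,"ty":-5.43,"tz":0,"ax":0,"ay":0,"az":0,"jaw":0},{"tx":1.45,"ty":-5.43,"tz":0,"ax":0,"ay":0,"az":0,"jaw":0},{"tx":1.45,"ty":-5.43,"tz":0,"ax":0,"ay":0,"az":0,"jaw":0},{"tx":1.45,"ty":-5.43,"tz":0,"ax":0,"ay":0,"az":0,"jaw":0},{"tx":1.45,"ty":-5.43,"tz":0,"ax":0,"ay":0,"az":0,"jaw":0},{"tx":1.45,"ty":-5.43,"tz":0,"ax":0,"ay":0,"az":0,"jaw":0},{"tx":1.45,"ty":-5.43,"tz":0,"ax":0,"ay":0,"az":0,"jaw":0}]'
python3 -m inch '[{"tx":1.45,"ty":-5.43,"tz":0,"ax":0,"ay":0,"az":0,"jaw":0},{"tx":1.45,"ty":-5.43,"tz":0,"ax":0,"ay":0,"az":0,"jaw":0},{"tx":1.45,"ty":-5.43,"tz":0,"ax":0,"ay":0,"az":0,"jaw":0},{"tx":1.45,"ty":-5.43,"tz":0,"ax":0,"ay":0,"az":0,"jaw":0},{"tx":1.45,"ty":-5.43,"tz":0,"ax":0,"ay":0,"az":0,"jaw":0},{"tx":1.45,"ty":-5.43,"tz":0,"ax":0,"ay":0,"az":0,"jaw":0},{"tx":1.45,"ty":-5.43,"tz":0,"ax":0,"ay":0,"az":0,"jaw":0},{"tx":0,"ty":0,"tz":0,"ax":0,"ay":0,"az":0,"jaw":0},{"tx":0,"ty":0,"tz":0,"ax":0,"ay":0,"az":0,"jaw":0}]'
python3 c.py
```

```text
t: 2.72
ee_pos: [347.2, -201.5, 223.0]
orientation: [3.126, -0.304, 0.002]
ft_force: [0.2, 0.1, -0.4]
width: 0.6
t: 3.85
ee_pos: [518.7, 150.2, 222.3]
orientation: [3.126, -0.303, -0.002]
ft_force: [-0.1, -0.8, -0.5]
width: 0.5
3.85 [518.7 150.2 222.3] [ 0.981 -0.192 -0.001] [-0.1 -0.8 -0.5] 0.4768941822525147
cam [533.99333105 224.28651685 384.50059636]
floor pts 1849 [521.8 146.  105.9] [500.  125.7 103.3] [544.7 166.7 109.9]
enclosing ((522.3713989257812, 147.83900451660156), 22.533105850219727)
```

View pics/c.png

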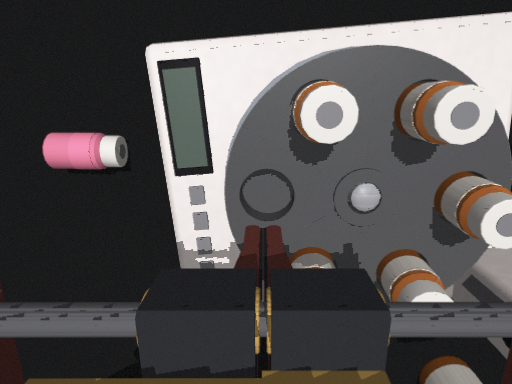

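The wrist picture shows the empty well at (267,194), matching the fit. Enter the well.

```bash
python3 -m inch '[{"tx":0.34,"ty":0.16,"tz":4,"ax":0,"ay":0,"az":0,"jaw":0},{"tx":0,"ty":0,"tz":4,"ax":0,"ay":0,"az":0,"jaw":0},{"tx":0,"ty":0,"tz":1.5,"ax":0,"ay":0,"az":0,"jaw":0},{"tx":0,"ty":0,"tz":1,"ax":0,"ay":0,"az":0,"jaw":0},{"tx":0,"ty":0,"tz":0.3,"ax":0,"ay":0,"az":0,"jaw":0},{"tx":0,"ty":0,"tz":0,"ax":0,"ay":0,"az":0,"jaw":0},{"tx":0,"ty":0,"tz":0,"ax":0,"ay":0,"az":0,"jaw":0}]'
python3 -m inch '[{"tx":0,"ty":0.2,"tz":0,"ax":0,"ay":0,"az":0,"jaw":0},{"tx":0,"ty":0.2,"tz":0,"ax":0,"ay":0,"az":0,"jaw":0},{"tx":0,"ty":0,"tz":0,"ax":0,"ay":0,"az":0,"jaw":0}]'
python3 -m inch '[{"tx":0,"ty":0.2,"tz":0,"ax":0,"ay":0,"az":0,"jaw":0},{"tx":0,"ty":0.2,"tz":0,"ax":0,"ay":0,"az":0,"jaw":0},{"tx":0,"ty":0,"tz":0,"ax":0,"ay":0,"az":0,"jaw":0}]'
python3 -m inch '[{"tx":0,"ty":0.2,"tz":0,"ax":0,"ay":0,"az":-1.5,"jaw":0},{"tx":0,"ty":0,"tz":0,"ax":0,"ay":0,"az":0,"jaw":0}]'
```

```text
t: 4.78
ee_pos: [523.0, 148.4, 115.6]
orientation: [-3.126, 0.304, -0.002]
ft_force: [0.2, 0.1, 0.2]
width: 0.3
t: 5.15
ee_pos: [521.5, 144.1, 114.7]
orientation: [-3.127, 0.304, 0.0]
ft_force: [-1.0, -0.1, -0.1]
width: 0.4
t: 5.52
ee_pos: [520.8, 140.2, 114.6]
orientation: [3.127, -0.304, -0.0]
ft_force: [0.4, 1.0, 0.9]
width: 0.1
t: 5.78
ee_pos: [520.5, 138.5, 114.7]
orientation: [-3.13, 0.262, -0.0]
ft_force: [0.2, 2.3, -0.2]
width: 0.3
```

```bash
python3 -m inch '[{"tx":0.03,"ty":0.27,"tz":0,"ax":0,"ay":0,"az":-2,"jaw":0},{"tx":0.03,"ty":0.27,"tz":0,"ax":0,"ay":0,"az":-2,"jaw":0},{"tx":0.03,"ty":0.27,"tz":0,"ax":0,"ay":0,"az":-2,"jaw":0},{"tx":0.03,"ty":0.27,"tz":0,"ax":0,"ay":0,"az":-2,"jaw":0}]'
python3 -m inch '[{"tx":0.03,"ty":0.27,"tz":0,"ax":0,"ay":0,"az":-2,"jaw":0},{"tx":0.03,"ty":0.27,"tz":0,"ax":0,"ay":0,"az":-2,"jaw":0},{"tx":0.03,"ty":0.27,"tz":0,"ax":0,"ay":0,"az":-2,"jaw":0},{"tx":0.03,"ty":0.27,"tz":0,"ax":0,"ay":0,"az":-2,"jaw":0}]'
cat > g.py <<'E'
# guard + report: exit 1 if horizontal force on the tool is high
from h import *
import sys
from scipy.spatial.transform import Rotation as Ro
o=get_obs(); f=np.array(o['ft_force']); p=np.array(o['ee_pos'])-[597.8,133.9,0]
x=Ro.from_rotvec(o['orientation']).as_matrix()[:,0]
print(round(o['t'],2),'r %.1f ang %.1f z %.1f yaw %.1f'%(np.hypot(p[0],p[1]),np.degrees(np.arctan2(p[1],p[0]))%360,p[2],np.degrees(np.arctan2(x[1],x[0]))),'f',f.round(1),flush=True)
sys.exit(int(np.hypot(f[0],f[1])>float(sys.argv[1]) or abs(f[2])>12))
E
cat > d.py <<'E'
from m import *
import sys
psi,tl,z0=map(float,sys.argv[1:4])
im,d=viewer.get_image('top'); C=cal('top')
P=caps('top',d,np.array([598,134]),170,C)
s,c,r=fit(P,[598,134],np.radians(psi),np.radians(tl),z0)
print('centre',s[:2].round(1),'psi',np.degrees(s[2]).round(1),'res',r.round(1))
for k in c: print(k.round(0),len(q:=P[np.hypot(*(P[:,:2]-k[:2]).T)<10]),np.median(q[:,2]).round(1) if len(q) else '')
save(im,sys.argv[4]+'.png')
E
python3 g.py 9; python3 d.py 190 3 101.5 d1
```

```text
t: 6.28
ee_pos: [521.0, 128.2, 114.9]
orientation: [-3.14, 0.042, -0.002]
ft_force: [1.3, 5.1, -1.8]
width: 0.4
t: 6.78
ee_pos: [522.4, 117.6, 114.9]
orientation: [-3.135, -0.177, -0.002]
ft_force: [0.5, 4.8, -1.1]
width: 0.4
6.78 r 77.2 ang 192.2 z 114.9 yaw 6.5 f [ 0.5  4.8 -1.1]
centre [603.3 129.2] psi 183.4 res [ 0.   0.   1.7 -7.2 -4.9  3.4  3.2  3.8  0.   0. ]
[564.  59. 182.] 0 
[642.  64. 186.] 8 186.2
[677. 133. 188.] 38 187.9
[634. 199. 186.] 33 186.1
[556. 194. 182.] 0
```

The carousel follows with about 5 N. From here I use small guarded steps.

```bash

python3 -m inch '[{"tx":0.03,"ty":0.27,"tz":0,"ax":0,"ay":0,"az":-2,"jaw":0},{"tx":0.03,"ty":0.27,"tz":0,"ax":0,"ay":0,"az":-2,"jaw":0}]' >/dev/null; python3 g.py 9 &&
python3 -m inch '[{"tx":0.024,"ty":0.2,"tz":0,"ax":0,"ay":0,"az":-1.5,"jaw":0}]' >/dev/null; python3 g.py 9 &&
python3 -m inch '[{"tx":0.024,"ty":0.2,"tz":0,"ax":0,"ay":0,"az":-1.5,"jaw":0}]' >/dev/null && python3 g.py 9 &&
python3 -m inch '[{"tx":0.024,"ty":0.2,"tz":0,"ax":0,"ay":0,"az":-1.5,"jaw":0}]' >/dev/null && python3 g.py 9 &&
python3 -m inch '[{"tx":0.024,"ty":0.2,"tz":0,"ax":0,"ay":0,"az":-1.5,"jaw":0}]' >/dev/null && python3 g.py 9 &&
python3 -m inch '[{"tx":0.024,"ty":0.2,"tz":0,"ax":0,"ay":0,"az":-1.5,"jaw":0}]' >/dev/null && python3 g.py 9 &&
python3 -m inch '[{"tx":0.024,"ty":0.2,"tz":0,"ax":0,"ay":0,"az":-1.5,"jaw":0}]' >/dev/null && python3 g.py 9 &&
python3 -m inch '[{"tx":0.024,"ty":0.2,"tz":0,"ax":0,"ay":0,"az":-1.5,"jaw":0}]' >/dev/null && python3 g.py 9 &&
python3 -m inch '[{"tx":0.024,"ty":0.2,"tz":0,"ax":0,"ay":0,"az":-1.5,"jaw":0}]' >/dev/null && python3 g.py 9 &&
python3 -m inch '[{"tx":0.024,"ty":0.2,"tz":0,"ax":0,"ay":0,"az":-1.5,"jaw":0}]' >/dev/null && python3 g.py 9 &&
python3 -m inch '[{"tx":0.024,"ty":0.2,"tz":0,"ax":0,"ay":0,"az":-1.5,"jaw":0}]' >/dev/null && python3 g.py 9
```

```text
7.08 r 77.3 ang 196.2 z 114.9 yaw 10.4 f [0.5 5.6 0. ]
7.2 r 77.4 ang 197.7 z 114.9 yaw 11.9 f [-0.1  5.8  0.7]
7.33 r 77.4 ang 199.1 z 114.9 yaw 13.4 f [-0.7  7.   0.8]
7.45 r 77.4 ang 200.6 z 114.9 yaw 14.9 f [-0.1  6.2  0.1]
7.58 r 77.5 ang 202.1 z 114.9 yaw 16.4 f [-0.5  6.8  1.1]
7.7 r 77.5 ang 203.5 z 114.9 yaw 17.9 f [-1.8  6.8  0.9]
7.83 r 77.5 ang 205.0 z 114.9 yaw 19.4 f [-1.1  7.2  0.1]
7.95 r 77.5 ang 206.5 z 114.9 yaw 20.9 f [-0.6  6.6  1. ]
8.07 r 77.6 ang 208.0 z 114.8 yaw 22.4 f [-0.2  6.4  0.6]
8.2 r 77.6 ang 209.5 z 114.8 yaw 23.9 f [-0.4  6.5  0.4]
8.32 r 77.6 ang 211.0 z 114.8 yaw 25.4 f [-0.3  6.4  0.4]
```

```bash

python3 -m inch '[{"tx":0.03,"ty":0.2,"tz":0,"ax":0,"ay":0,"az":-1.5,"jaw":0}]' >/dev/null && python3 g.py 10 &&
python3 -m inch '[{"tx":0.03,"ty":0.2,"tz":0,"ax":0,"ay":0,"az":-1.5,"jaw":0}]' >/dev/null && python3 g.py 10 &&
python3 -m inch '[{"tx":0.03,"ty":0.2,"tz":0,"ax":0,"ay":0,"az":-1.5,"jaw":0}]' >/dev/null && python3 g.py 10 &&
python3 -m inch '[{"tx":0.03,"ty":0.2,"tz":0,"ax":0,"ay":0,"az":-1.5,"jaw":0}]' >/dev/null && python3 g.py 10 &&
python3 -m inch '[{"tx":0.03,"ty":0.2,"tz":0,"ax":0,"ay":0,"az":-1.5,"jaw":0}]' >/dev/null && python3 g.py 10 &&
python3 -m inch '[{"tx":0.03,"ty":0.2,"tz":0,"ax":0,"ay":0,"az":-1.5,"jaw":0}]' >/dev/null && python3 g.py 10 &&
python3 -m inch '[{"tx":0.03,"ty":0.2,"tz":0,"ax":0,"ay":0,"az":-1.5,"jaw":0}]' >/dev/null && python3 g.py 10 &&
python3 -m inch '[{"tx":0.03,"ty":0.2,"tz":0,"ax":0,"ay":0,"az":-1.5,"jaw":0}]' >/dev/null && python3 g.py 10 &&
python3 -m inch '[{"tx":0.03,"ty":0.2,"tz":0,"ax":0,"ay":0,"az":-1.5,"jaw":0}]' >/dev/null && python3 g.py 10 &&
python3 -m inch '[{"tx":0.03,"ty":0.2,"tz":0,"ax":0,"ay":0,"az":-1.5,"jaw":0}]' >/dev/null && python3 g.py 10 &&
python3 -m inch '[{"tx":0.03,"ty":0.2,"tz":0,"ax":0,"ay":0,"az":-1.5,"jaw":0}]' >/dev/null && python3 g.py 10 &&
python3 -m inch '[{"tx":0.03,"ty":0.2,"tz":0,"ax":0,"ay":0,"az":-1.5,"jaw":0}]' >/dev/null && python3 g.py 10
```

```text
8.45 r 77.7 ang 212.6 z 114.7 yaw 26.9 f [-1.4  5.2  1.2]
8.57 r 77.9 ang 214.3 z 114.6 yaw 28.5 f [-0.9  4.1  0.7]
8.7 r 77.8 ang 215.8 z 114.6 yaw 30.0 f [-0.2  5.6  0.8]
8.82 r 78.0 ang 216.6 z 114.6 yaw 31.4 f [-6.1 12.5  4. ]
```

```bash
python3 g.py 10; python3 - <<'E'
from m import *
for n in ['scene','top']:
    im,d=viewer.get_image(n); C=cal(n); P=cloud(n,d,np.ones(d.shape,bool),C)
    for psi in [208,210,212]:
        R=np.radians(psi+60*np.arange(1,6)); c=np.c_[597.8+78*np.cos(R),133.9+78*np.sin(R)]
        print(n,psi,[(len(q:=P[(np.hypot(*(P[:,:2]-k).T)<14)&(P[:,2]>172)&(P[:,2]<194)]),np.median(q[:,2]).round(1) if len(q) else 0) for k in c])
E
python3 g.py 10
```

```text
8.82 r 78.0 ang 216.6 z 114.6 yaw 31.4 f [-6.1 12.5  4. ]
scene 208 [(0, 0), (118, np.float64(178.7)), (106, np.float64(179.8)), (90, np.float64(179.4)), (87, np.float64(178.7))]
scene 210 [(0, 0), (114, np.float64(178.7)), (91, np.float64(179.8)), (79, np.float64(179.4)), (85, np.float64(178.6))]
scene 212 [(0, 0), (112, np.float64(178.7)), (80, np.float64(179.8)), (66, np.float64(179.3)), (74, np.float64(178.6))]
top 208 [(0, 0), (19, np.float64(178.6)), (71, np.float64(179.2)), (78, np.float64(179.4)), (40, np.float64(179.7))]
top 210 [(0, 0), (23, np.float64(179.0)), (63, np.float64(179.4)), (75, np.float64(179.3)), (32, np.float64(179.3))]
top 212 [(0, 0), (23, np.float64(179.0)), (55, np.float64(179.2)), (65, np.float64(179.1)), (24, np.float64(179.4))]
8.93 r 78.0 ang 216.5 z 114.6 yaw 31.4 f [-4.1  9.4  2.6]
```

All the caps now stand at 179–180 mm, so the carousel is flat and the pin is in. I back off to the middle of the well, lift out and measure.

```bash
python3 -m inch '[{"tx":0,"ty":-0.3,"tz":0,"ax":0,"ay":0,"az":0,"jaw":0},{"tx":0,"ty":-0.4,"tz":0,"ax":0,"ay":0,"az":0,"jaw":0},{"tx":0,"ty":0,"tz":0,"ax":0,"ay":0,"az":0,"jaw":0},{"tx":0,"ty":0,"tz":-1.5,"ax":0,"ay":0,"az":0,"jaw":0},{"tx":0,"ty":0,"tz":-4,"ax":0,"ay":0,"az":0,"jaw":0},{"tx":0,"ty":0,"tz":-5,"ax":0,"ay":0,"az":0,"jaw":0},{"tx":0,"ty":0,"tz":-3,"ax":0,"ay":0,"az":0,"jaw":0},{"tx":0,"ty":0,"tz":0,"ax":0,"ay":0,"az":0,"jaw":0},{"tx":0,"ty":0,"tz":0,"ax":0,"ay":0,"az":0,"jaw":0}]'
cat > e.py <<'E'
from m import *
o=get_obs(); im,d=viewer.get_image('wrist'); C=cal('wrist'); p=np.array(o['ee_pos'])
A=cloud('wrist',d,np.ones(d.shape,bool),C)
def circ(z0,z1,c,r):
    f=A[(A[:,2]>z0)&(A[:,2]<z1)&(np.hypot(*(A[:,:2]-c).T)<r)]
    return (len(f),f.mean(0).round(1),cv2.minEnclosingCircle(f[:,:2].astype(np.float32))) if len(f) else None
psi=np.radians(209.5)
c=np.array([597.8+78*np.cos(psi),133.9+78*np.sin(psi)])
print('guess well',c.round(1),'floor',circ(102,108.5,c,30))
print('spindle',circ(131,137,np.array([597.8,133.9]),20))
for k in range(1,6):
    a=psi+np.radians(60*k); q=np.array([597.8+78*np.cos(a),133.9+78*np.sin(a)]); print('cap',k,q.round(1),circ(176,184,q,25))
save(im,'e.png')
im,d=viewer.get_image('top'); A=cloud('top',d,np.ones(d.shape,bool),cal('top'))
print('top:'); print('floor',circ(100,109,c,30)); print('spindle',circ(131,137,np.array([597.8,133.9]),20))
for k in range(1,6):
    a=psi+np.radians(60*k); q=np.array([597.8+78*np.cos(a),133.9+78*np.sin(a)]); print('cap',k,circ(176,184,q,25))
save(im,'etop.png')
E
python3 e.py;python3 g.py 99
```

```text
t: 10.05
ee_pos: [532.0, 92.4, 249.4]
orientation: [3.024, 0.85, -0.001]
ft_force: [0.5, -0.4, 0.1]
width: 0.1
guess well [529.9  95.5] floor (1619, array([531.4,  95.5, 104.5]), ((530.675048828125, 96.46154022216797), 22.531471252441406))
spindle (458, array([598.5, 134.1, 132.8]), ((598.7228393554688, 133.78269958496094), 11.502016067504883))
cap 1 [597.1  55.9] (103, array([587.2,  67.3, 178.4]), ((588.137939453125, 65.57432556152344), 10.639169692993164))
cap 2 [665.   94.3] (1170, array([662.8,  91.9, 179.1]), ((665.156982421875, 89.13130187988281), 18.081409454345703))
cap 3 [665.7 172.3] (1666, array([669.2, 167.2, 179.1]), ((670.6886596679688, 166.5015106201172), 18.21904945373535))
cap 4 [598.5 211.9] (2115, array([603.9, 209.8, 179.3]), ((604.7478637695312, 209.732421875), 17.973299026489258))
cap 5 [530.6 173.5] (2061, array([534.4, 174.9, 179.5]), ((534.78369140625, 174.76455688476562), 17.37151527404785))
top:
floor None
spindle None
cap 1 (2, array([587.3,  42.1, 180.4]), ((587.3208618164062, 42.13579177856445), 1.3094301223754883))
cap 2 None
cap 3 None
cap 4 (79, array([603.5, 216.5, 179.3]), ((604.179931640625, 214.49380493164062), 17.0577449798584))
cap 5 None
10.15 r 78.1 ang 212.1 z 248.5 yaw 31.4 f [ 0.1 -0.5  0.3]
```

View pics/e.png

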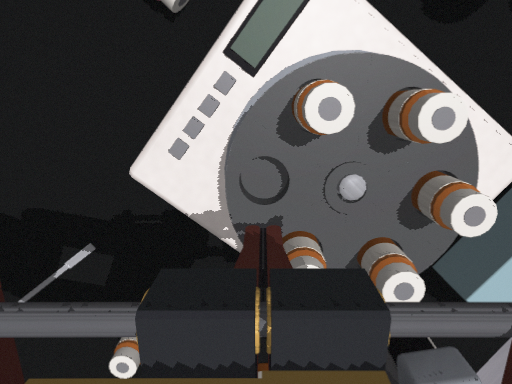

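```bash
python3 -m inch '[{"tx":-2.91,"ty":4.1,"tz":0,"ax":0,"ay":0,"az":0,"jaw":0},{"tx":-2.91,"ty":4.1,"tz":0,"ax":0,"ay":0,"az":0,"jaw":0},{"tx":-2.91,"ty":4.1,"tz":0,"ax":0,"ay":0,"az":0,"jaw":1},{"tx":-2.91,"ty":4.1,"tz":0,"ax":0,"ay":0,"az":0,"jaw":1},{"tx":-2.91,"ty":4.1,"tz":0,"ax":0,"ay":0,"az":0,"jaw":1},{"tx":-2.91,"ty":4.1,"tz":0,"ax":0,"ay":0,"az":0,"jaw":1},{"tx":0,"ty":0,"tz":4.5,"ax":0,"ay":0,"az":0,"jaw":1},{"tx":0,"ty":0,"tz":0,"ax":0,"ay":0,"az":0,"jaw":1},{"tx":0,"ty":0,"tz":0,"ax":0,"ay":0,"az":0,"jaw":1}]'
cat > v.py <<'E'
from m import *
o=get_obs(); im,d=viewer.get_image('wrist'); p=np.array(o['ee_pos']); C=cal('wrist')
A=cloud('wrist',d,np.ones(d.shape,bool),C)
f=A[(A[:,2]>70)&(A[:,2]<80)&(np.hypot(A[:,0]-511,A[:,1]+208)<40)]
c,r=cv2.minEnclosingCircle(f[:,:2].astype(np.float32)); print(len(f),np.median(f,0).round(1),'cap',c,r)
X=Ro.from_rotvec(o['orientation']).as_matrix(); e=np.r_[np.array(c)-p[:2],0]
print(p.round(1),o['width'],'tool xy offset mm',(X.T@e).round(1)); save(im,'v.png')
E
python3 v.py
```

```text
t: 11.28
ee_pos: [511.7, -207.9, 204.8]
orientation: [-3.023, -0.851, 0.001]
ft_force: [0.6, 1.4, 0.6]
width: 66.9
1093 [ 511.7 -209.6   75.8] cap (512.2630004882812, -210.5809326171875) 17.504152297973633
[ 511.7 -207.9  204.8] 66.94321274012596 tool xy offset mm [-0.9  2.6 -0. ]
```

View pics/v.png

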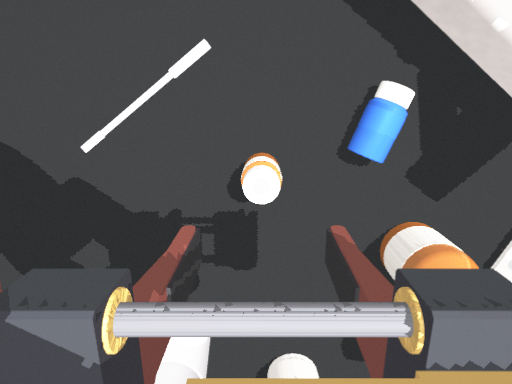

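The vial's cap is at (262,183) in the wrist picture, centred between the fingers. The blue look-alike is at (380,122), clear of the gripper.

```bash
python3 -m inch '[{"tx":-0.09,"ty":0.26,"tz":4,"ax":0,"ay":0,"az":0,"jaw":1},{"tx":0,"ty":0,"tz":4,"ax":0,"ay":0,"az":0,"jaw":1},{"tx":0,"ty":0,"tz":4,"ax":0,"ay":0,"az":0,"jaw":1},{"tx":0,"ty":0,"tz":3.5,"ax":0,"ay":0,"az":0,"jaw":1},{"tx":0,"ty":0,"tz":1.6,"ax":0,"ay":0,"az":0,"jaw":1},{"tx":0,"ty":0,"tz":0,"ax":0,"ay":0,"az":0,"jaw":1},{"tx":0,"ty":0,"tz":0,"ax":0,"ay":0,"az":0,"jaw":0.3},{"tx":0,"ty":0,"tz":0,"ax":0,"ay":0,"az":0,"jaw":0.3},{"tx":0,"ty":0,"tz":0,"ax":0,"ay":0,"az":0,"jaw":0.3},{"tx":0,"ty":0,"tz":0,"ax":0,"ay":0,"az":0,"jaw":0.3},{"tx":0,"ty":0,"tz":0,"ax":0,"ay":0,"az":0,"jaw":0.3},{"tx":0,"ty":0,"tz":0,"ax":0,"ay":0,"az":0,"jaw":0.3}]'
```

```text
t: 12.82
ee_pos: [512.2, -211.1, 33.8]
orientation: [3.024, 0.85, -0.0]
ft_force: [-0.5, 0.4, 1.7]
width: 39.6
```

```bash
python3 -m inch '[{"tx":0,"ty":0,"tz":-1,"ax":0,"ay":0,"az":0,"jaw":0.2},{"tx":0,"ty":0,"tz":-4,"ax":0,"ay":0,"az":0,"jaw":0.2},{"tx":0,"ty":0,"tz":-5,"ax":0,"ay":0,"az":0,"jaw":0.2},{"tx":0,"ty":0,"tz":-5,"ax":0,"ay":0,"az":0,"jaw":0.2},{"tx":0,"ty":0,"tz":0,"ax":0,"ay":0,"az":0,"jaw":0.2}]'
python3 -m inch '[{"tx":1.46,"ty":-2.1,"tz":0,"ax":0,"ay":0,"az":0,"jaw":0.2},{"tx":2.93,"ty":-4.21,"tz":0,"ax":0,"ay":0,"az":0,"jaw":0.2},{"tx":2.93,"ty":-4.21,"tz":0,"ax":0,"ay":0,"az":0,"jaw":0.2},{"tx":2.93,"ty":-4.21,"tz":0,"ax":0,"ay":0,"az":0,"jaw":0.2},{"tx":2.93,"ty":-4.21,"tz":0,"ax":0,"ay":0,"az":0,"jaw":0.2},{"tx":2.93,"ty":-4.21,"tz":0,"ax":0,"ay":0,"az":0,"jaw":0.2},{"tx":1.46,"ty":-2.1,"tz":0,"ax":0,"ay":0,"az":0,"jaw":0.2},{"tx":0,"ty":0,"tz":0,"ax":0,"ay":0,"az":0,"jaw":0.2},{"tx":0,"ty":0,"tz":0,"ax":0,"ay":0,"az":0,"jaw":0.2},{"tx":0,"ty":0,"tz":0,"ax":0,"ay":0,"az":0,"jaw":0.2}]'
python3 g.py 99; python3 - <<'E'
from h import *
for n in ['scene','wrist']:
    im,d=viewer.get_image(n); save(im,'f_%s.png'%n)
a=cv2.imread('pics/f_scene.png')[160:300,190:350]; b=cv2.imread('pics/f_wrist.png')
cv2.imwrite('pics/f.png',np.hstack([cv2.resize(a,(400,350)),cv2.resize(b,(400,350))]))
E
```

```text
t: 13.45
ee_pos: [514.6, -212.1, 188.2]
orientation: [3.019, 0.849, 0.01]
ft_force: [0.6, -0.6, -0.6]
width: 39.6
t: 14.7
ee_pos: [530.3, 94.9, 183.4]
orientation: [3.025, 0.848, -0.001]
ft_force: [-0.6, 0.2, -0.5]
width: 39.5
14.7 r 77.9 ang 210.0 z 183.4 yaw 31.3 f [-0.6  0.2 -0.5]
```

View pics/f.png

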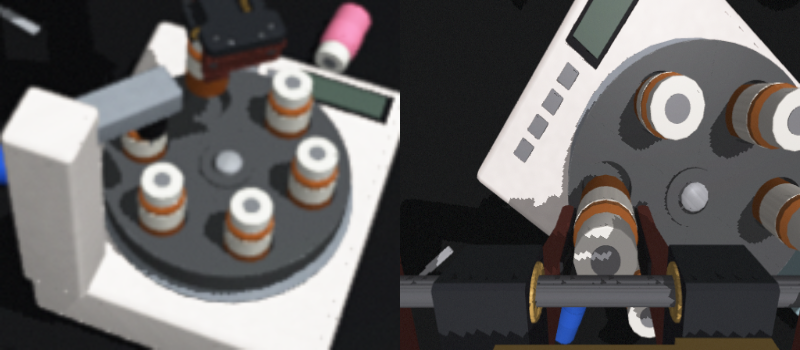

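```bash
python3 -m inch '[{"tx":0.07,"ty":-0.08,"tz":1,"ax":0,"ay":0,"az":0,"jaw":0.2},{"tx":0,"ty":0,"tz":1,"ax":0,"ay":0,"az":0,"jaw":0.2},{"tx":0,"ty":0,"tz":0,"ax":0,"ay":0,"az":0,"jaw":0.2},{"tx":0,"ty":0,"tz":0,"ax":0,"ay":0,"az":0,"jaw":0.2}]' && sed -i 's/>12))/>7))/' g.py && python3 g.py 7 &&
python3 -m inch '[{"tx":0,"ty":0,"tz":0.25,"ax":0,"ay":0,"az":0,"jaw":0.2},{"tx":0,"ty":0,"tz":0,"ax":0,"ay":0,"az":0,"jaw":0.2}]' >/dev/null && python3 g.py 7 &&
python3 -m inch '[{"tx":0,"ty":0,"tz":0.25,"ax":0,"ay":0,"az":0,"jaw":0.2},{"tx":0,"ty":0,"tz":0,"ax":0,"ay":0,"az":0,"jaw":0.2}]' >/dev/null && python3 g.py 7 &&
python3 -m inch '[{"tx":0,"ty":0,"tz":0.25,"ax":0,"ay":0,"az":0,"jaw":0.2},{"tx":0,"ty":0,"tz":0,"ax":0,"ay":0,"az":0,"jaw":0.2}]' >/dev/null && python3 g.py 7 &&
python3 -m inch '[{"tx":0,"ty":0,"tz":0.25,"ax":0,"ay":0,"az":0,"jaw":0.2},{"tx":0,"ty":0,"tz":0,"ax":0,"ay":0,"az":0,"jaw":0.2}]' >/dev/null && python3 g.py 7 &&
python3 -m inch '[{"tx":0,"ty":0,"tz":0.25,"ax":0,"ay":0,"az":0,"jaw":0.2},{"tx":0,"ty":0,"tz":0,"ax":0,"ay":0,"az":0,"jaw":0.2}]' >/dev/null && python3 g.py 7 &&
python3 -m inch '[{"tx":0,"ty":0,"tz":0.25,"ax":0,"ay":0,"az":0,"jaw":0.2},{"tx":0,"ty":0,"tz":0,"ax":0,"ay":0,"az":0,"jaw":0.2}]' >/dev/null && python3 g.py 7
```

```text
t: 15.3
ee_pos: [530.7, 97.1, 163.5]
orientation: [-3.024, -0.85, 0.001]
ft_force: [0.5, 0.1, -1.1]
width: 39.6
15.3 r 76.5 ang 208.8 z 163.5 yaw 31.4 f [ 0.5  0.1 -1.1]
15.55 r 76.5 ang 208.7 z 161.1 yaw 31.4 f [-0.5 -0.  -0.7]
15.8 r 76.6 ang 208.7 z 158.5 yaw 31.4 f [-0.5  0.9 -0.1]
16.05 r 76.6 ang 208.8 z 156.0 yaw 31.4 f [ 0.3 -0.2 -0.2]
16.3 r 76.6 ang 208.8 z 153.4 yaw 31.4 f [-0.5 -0.3 -1. ]
16.55 r 76.6 ang 208.8 z 151.0 yaw 31.4 f [-0.3  0.3 -1.7]
16.8 r 76.6 ang 208.8 z 148.5 yaw 31.4 f [-0.1 -0.3 -0.7]
```

The vial is 10 mm into the well without contact. Carry on down to the floor.

```bash

python3 -m inch '[{"tx":0,"ty":0,"tz":0.25,"ax":0,"ay":0,"az":0,"jaw":0.2},{"tx":0,"ty":0,"tz":0,"ax":0,"ay":0,"az":0,"jaw":0.2}]' >/dev/null && python3 g.py 7 &&
python3 -m inch '[{"tx":0,"ty":0,"tz":0.25,"ax":0,"ay":0,"az":0,"jaw":0.2},{"tx":0,"ty":0,"tz":0,"ax":0,"ay":0,"az":0,"jaw":0.2}]' >/dev/null && python3 g.py 7 &&
python3 -m inch '[{"tx":0,"ty":0,"tz":0.25,"ax":0,"ay":0,"az":0,"jaw":0.2},{"tx":0,"ty":0,"tz":0,"ax":0,"ay":0,"az":0,"jaw":0.2}]' >/dev/null && python3 g.py 7 &&
python3 -m inch '[{"tx":0,"ty":0,"tz":0.1,"ax":0,"ay":0,"az":0,"jaw":0.2},{"tx":0,"ty":0,"tz":0,"ax":0,"ay":0,"az":0,"jaw":0.2}]' >/dev/null && python3 g.py 7 &&
python3 -m inch '[{"tx":0,"ty":0,"tz":0.1,"ax":0,"ay":0,"az":0,"jaw":0.2},{"tx":0,"ty":0,"tz":0,"ax":0,"ay":0,"az":0,"jaw":0.2}]' >/dev/null && python3 g.py 7 &&
python3 -m inch '[{"tx":0,"ty":0,"tz":0.1,"ax":0,"ay":0,"az":0,"jaw":0.2},{"tx":0,"ty":0,"tz":0,"ax":0,"ay":0,"az":0,"jaw":0.2}]' >/dev/null && python3 g.py 7
```

```text
17.05 r 76.7 ang 208.8 z 146.0 yaw 31.4 f [-0.9  0.  -0.5]
17.3 r 76.6 ang 208.7 z 143.5 yaw 31.4 f [-0.2  0.1 -1. ]
17.55 r 76.6 ang 208.8 z 141.0 yaw 31.4 f [-0.3  0.  -0.2]
17.8 r 76.5 ang 208.8 z 140.1 yaw 31.4 f [-0.6 -0.1 -1.4]
18.05 r 76.5 ang 208.8 z 139.1 yaw 31.4 f [-0.6  0.4 -1.5]
18.3 r 76.4 ang 208.8 z 138.7 yaw 31.4 f [-3.2 -0.   4.6]
```

On the floor, at z 138.7 with +4.6 N. Release, rise and check.

```bash
python3 -m inch '[{"tx":0,"ty":0,"tz":0,"ax":0,"ay":0,"az":0,"jaw":0.65},{"tx":0,"ty":0,"tz":0,"ax":0,"ay":0,"az":0,"jaw":0.65},{"tx":0,"ty":0,"tz":0,"ax":0,"ay":0,"az":0,"jaw":0.65},{"tx":0,"ty":0,"tz":0,"ax":0,"ay":0,"az":0,"jaw":0.65},{"tx":0,"ty":0,"tz":-1,"ax":0,"ay":0,"az":0,"jaw":0.65},{"tx":0,"ty":0,"tz":-3,"ax":0,"ay":0,"az":0,"jaw":0.65},{"tx":0,"ty":0,"tz":-4,"ax":0,"ay":0,"az":0,"jaw":0.65},{"tx":0,"ty":0,"tz":-4,"ax":0,"ay":0,"az":0,"jaw":0.65},{"tx":0,"ty":0,"tz":0,"ax":0,"ay":0,"az":0,"jaw":0.65}]'
python3 -m inch '[{"tx":-3,"ty":4,"tz":0,"ax":0,"ay":0,"az":0,"jaw":0.65},{"tx":-3,"ty":4,"tz":0,"ax":0,"ay":0,"az":0,"jaw":0.65},{"tx":-3,"ty":4,"tz":0,"ax":0,"ay":0,"az":0,"jaw":0.65},{"tx":-3,"ty":4,"tz":0,"ax":0,"ay":0,"az":0,"jaw":0.65},{"tx":-3,"ty":4,"tz":0,"ax":0,"ay":0,"az":0,"jaw":0.65},{"tx":-3,"ty":4,"tz":0,"ax":0,"ay":0,"az":0,"jaw":0.65},{"tx":0,"ty":0,"tz":0,"ax":0,"ay":0,"az":0,"jaw":0.65}]'
python3 - <<'E'
from h import *
ims=[]
for n in ['scene','top']:
    im,d=viewer.get_image(n); P=cloud(n,d,np.ones(d.shape,bool),cal(n)); ims.append(im)
    for k in range(6):
        a=np.radians(208.8+60*k); q=np.array([598.5+78*np.cos(a),133.9+78*np.sin(a)])
        f=P[(np.hypot(*(P[:,:2]-q).T)<26)&(P[:,2]>174)&(P[:,2]<190)]
        c,r=cv2.minEnclosingCircle(f[:,:2].astype(np.float32)) if len(f)>3 else ((0,0),0)
        print(n,k,q.round(1),len(f),np.round(c,1),round(r,1),np.median(f[:,2]).round(1) if len(f) else '')
cv2.imwrite('pics/z.png',np.hstack([cv2.resize(ims[0][160:300,190:350],(400,350)),cv2.resize(ims[1][100:225,170:290],(400,350))])[:,:,::-1])
E
python3 g.py 99
```

```text
t: 19.42
ee_pos: [532.8, 97.4, 262.1]
orientation: [3.024, 0.85, 0.011]
ft_force: [0.8, 1.0, -0.0]
width: 57.3
t: 20.3
ee_pos: [501.3, -204.1, 257.5]
orientation: [-3.026, -0.844, 0.002]
ft_force: [-0.9, 0.4, 0.3]
width: 57.3
scene 0 [530.1  96.3] 158 [531.9  98.7] 18.2 178.8
scene 1 [596.9  55.9] 0 [0 0] 0 
scene 2 [665.2  93.5] 190 [667.4  90. ] 17.7 178.5
scene 3 [666.9 171.5] 183 [671.5 167.7] 17.4 179.4
scene 4 [600.1 211.9] 177 [606.7 208.5] 17.6 179.0
scene 5 [531.8 174.3] 155 [537.2 175.9] 18.1 178.7
top 0 [530.1  96.3] 115 [530.   99.1] 17.0 179.2
top 1 [596.9  55.9] 117 [595.5  55. ] 17.2 179.3
top 2 [665.2  93.5] 55 [662.5  92.1] 16.7 178.9
top 3 [666.9 171.5] 116 [669.7 168.1] 17.3 179.3
top 4 [600.1 211.9] 120 [604.5 211.7] 17.6 179.2
top 5 [531.8 174.3] 120 [534.7 175.8] 17.4 179.3
20.4 r 348.9 ang 254.0 z 257.5 yaw 31.3 f [0.8 1.3 0.7]
```

View pics/z.png

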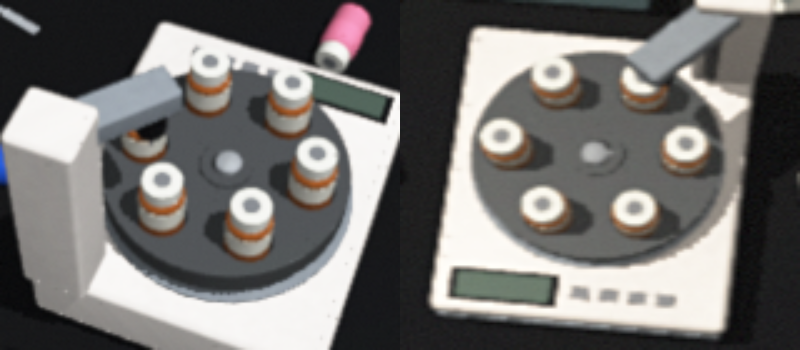

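All six vials stand upright with their tops at about 179 mm, so everything is level and seated. I'm handing in.

```bash
python3 -c "
from workcell import ctrl,get_obs
ctrl.close_job(); print(get_obs()['t'])"
```

```text
the job is handed in; nothing more can be done
the job is handed in; nothing more can be done
```

The pin is in its hole, the carousel lies flat on the drive, and the vial stands on the floor of the empty well. I handed the job in at about 20.4 s; it gives no verdict.

- **Carousel:** I pushed it counter-clockwise with closed fingers in the empty well, using about 5–7 N. After roughly 40° the pin dropped in and the force rose to about 14 N, so I stopped.
- **Vial:** I gripped it at 39.6 mm and lowered it in guarded steps. It touched the floor with about 5 N at the expected height, and I released it and withdrew the arm.
- **Last checks:** In the top camera all six caps stood at about 179 mm (180 expected), and all the vials looked upright. The scene camera gave the same heights but could not see the vial under the needle arm.
- **Small disagreements:** Cap positions differed by 2–7 mm between the cameras and the model I fitted. The placed vial measured about 3 mm from the estimated centre of the well, inside the 5 mm limit. I put these down to calibration and the play of the vials in their wells.
- **Refused moves:** The first three move calls were refused because the rows lacked some keys, and nothing moved.

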